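# Load a board under the lever-raised probe flap of a bench test jig

### The arm

A 6-joint arm with a two-finger parallel gripper is mounted at the origin on a cart in front of the work surface, level with it; the furniture and walls round the work are solid. World frame = base frame: x ahead of the robot, y to its left, z up, the work surface at z = 0. Lengths are in m, angles in rad, forces in N, time in s.
With the tool pointing down it reaches from about 0.325 to 0.9 m from the base axis. Payload 6.1 kg.
Tool frame: the origin (TCP) lies at the very end of the fingers, on their centre line; the grasp point (between the pads) lies 19 mm behind it; z points along the fingers, y is the line along which they close (so a half turn about z gives the same grasp; the last joint's range is limited). The gripper opens to 87 mm and grips with 3 to 60 N. Pads are 19 mm wide; open, the fingers measure 117 mm over their backs; the gripper's body (75 mm by 190 mm) begins 51 mm behind the grasp point.
Start: joints at [1.191, 0.22, 1.526, -0, 1.395, -0.126], TCP at [0.157, 0.605, 0.223] pointing down, gripper open.
Joint ranges: [-2.98, 2.98], [-0.91, 2.08], [0.09, 2.57], [-1.24, 4.39], [0.2, 2.65], [-2.68, 2.68]. Speed limits (rad/s): [2.57, 2.57, 3.01, 3.14, 3.14, 3.14].

### API

Orientations are given as [roll, pitch, yaw] about the fixed x, y, z axes, in that order (R = Rz(yaw) Ry(pitch) Rx(roll)).
In Python, from cell import status, imaging, robot gives the robot as it stands.
- The arm moves only by the tool move_arm, never from a script. Its argument "motion" is a list of rows, each an object of numbers: "x", "y", "z": the shift along the world's x, y, z in mm; "wx", "wy", "wz": the turn, a rotation vector about the world's x, y, z in degrees. A call has 1 to 20 rows; each row shifts and turns the commanded pose from where the row before left it; what a row does not reach is not made up. A row lasts 1/12 s, in which the tool goes at most 41.7 mm and 7.16 degrees, less where a joint would pass 70% of its speed; a pose out of reach is approached as far as the arm can. A call is refused whole if a number of a shift passes 41.7 or a number of a turn 7.16, either way. A call with a gripper value outside its range is refused whole. "claw" is the opening, from 0 (shut) to 1 (fully open), set as the call begins (left out, the last holds). The fingers move at their own pace and stop on an object; "force" is the grip in N (left out, the last holds). Time passes only in rows, so rows that do not move let the fingers close. It gives the time, the measured TCP pose, the force, the opening and the grip force at its end, in the units of the state.
- status.read_state(): the state, without advancing time (a new reading comes with each control period).
- imaging.grab_frame(name): name is "scene" or "top" or "wrist"; returns (picture, depth): 384x512x3 uint8, red, green, blue; 384x512 float32, m along the optical axis (not along the pixel's ray), 0 where there is no reading.
- imaging.get_calibration(name): a dict with "intrinsics" (3x3 intrinsics, pixels), "dist" ([k1, k2, p1, p2, k3] as OpenCV has them; the pictures are not rectified), "eye" and "attitude" of the camera in the world. Camera axes: x right, y down, z forward; pixel columns grow to the right and rows downward; lengths in m; the calibration is good to about 2 mm. A picture is of the moment at which its call begins: read the wrist's pose just before it. get_calibration takes no time and is no camera call; for the wrist camera it gives the pose at the moment of the call.
- robot.hand_in(): hands the job in; it is judged then, once.
The state is a dict: "t": time; "joints": joint angles; "joint_vel": joint speeds; "joint_efforts": joint torques, N m; "eef_pos": TCP position; "ee_rot": TCP orientation; "contact_force": force on the tool from outside, world axes, zero at the start; "wrist_torque": the same for the moment, N m; "width": finger opening in m; "grip_force": force on a finger pad.
Only numpy, scipy, OpenCV 4.12 (cv2) and the standard library are available. Lean on these libraries where they do the work, as an engineer would, in place of code of your own. Each camera call takes 0.05 s, during which the arm holds its last target. There are 200 camera calls.

### The job

Load the green board into the test jig, touching everything only with the fingertips and picking nothing up: press the black pad at the long end of the lever down until the lever catches and holds the weighted probe flap up, then push the board gently along its channel until it is fully home against the end stop. Finally press the red tab to free the lever, so that the flap comes down on the board, and take the hand away without disturbing the other things on the bench.

Things in the scene. Friction and masses are not known exactly. Their poses are not given: they have to be found in the camera images.
- test_jig: White board-test jig fixed to the bench: plate 240 x 135 mm with a small wing at its left, from x = -125 to +115 mm, deck 18 mm above the bench. Origin at bench height on the channel's centre line; x runs along the board channel from its open mouth (-x, facing the robot) to the end stop, y to the jig's left, z up. The lever runs along the left side at y = +62 mm.
- channel_mouth (a point): Middle of the open mouth of the board channel, on the deck at jig x = -95 mm, y = 0. The channel runs 155 mm from here along the jig's x to the end stop face at x = +60 mm; it is 75 mm wide, between two aluminium rails 9 mm high.
- board: Green circuit board, 84 mm (x) by 70 mm (y), 50 g, lying loose on the deck in the mouth of the channel, 62 to 90 mm short of home. Origin on its underside at its centre; its near edge lies 42 mm nearer the mouth: a bare rim 7 mm deep up to 2 mm above the deck, then 7 mm high (small parts to 11 mm). It slides with under 1 N.
- nest_home (a point): Point on the jig's deck (18 mm above the bench, jig x = +17.5 mm) over which the board's centre comes to lie when the board touches the end stop. The board's near edge is then 42 mm nearer the channel's mouth, 42 mm in front of the front edge of the flap.
- lift_lever (a joint): Steel lever, pivot 60 mm above the bench at jig x = +15 mm; its short rear end lies under a pin of the flap. 0 = at rest, long end up; grows as the long end is pressed down. From 0.15 it pushes aside the nose of the spring catch, past 0.46 the catch snaps over it and holds it at 0.45; stop at 0.49. About 3 N at the pad, 5 to 6 N to pass the catch. Freed, it comes back to 0.04 or less.
- lever_pad (a point): Middle of the top of the black pad (44 x 26 mm) at the long front end of the lever, 142 mm from the pivot; about 105 mm above the bench at rest, 42 mm when caught, 36 mm at the lower stop. It sinks in an arc, moving up to 6 mm toward jig -x meanwhile. Pressing down to the stop is sure to catch.
- catch (a joint): Spring catch beside the lever. 0 = closed; grows as its red tab is pressed down, to 0.36 at its stop. The lever is free once it passes about 0.23, at 4 to 5 N on the tab.
- catch_tab (a point): Middle of the top of the red tab (24 x 30 mm) on the wing at the jig's left side, 38 mm above the bench; it sinks about 12 mm when fully pressed. Beside it, 31 mm to the right, runs the lever, whose arm there comes up about 40 mm when freed.
- probe_flap: Heavy flap (aluminium and steel, 0.9 kg, 84 x 80 mm) hinged at the back of the jig: origin on its hinge, 52 mm above the bench. Under its front half sit brass probe pins, which bar the channel while it is down. Tilted 0 = down, about 0.035 = resting on the board, 0.42 = held up by the caught lever (its front then 85 to 107 mm above the bench). Its hinge is damped: it sinks in about 0.5 s.
- tin: Bystander: round white tin, 60 mm across, 22 mm high, origin at the middle of its underside.
- screwdriver: Bystander: blue-handled screwdriver lying flat, 156 mm long, 20 mm high, origin under its middle, its length along its y axis.
- gauge_block: Bystander: drilled aluminium block, 40 x 60 x 25 mm, origin at the middle of its underside.
There are look-alikes about, which are no part of the job. There is more than one size of the board; the job needs the larger.

How it is judged:
On the way, in this order (a step that is already met when the one before it is completed fails the run):
1. the lever is pressed down and caught, holding the flap up (value of joint lift_lever above 0.43 rad and value of joint catch below 0.05 rad and angle between probe_flap's own z axis and vertical above 0.36 rad), for 0.2 s.
2. the board is home against the end stop while the caught lever still holds the flap up (x of board in the frame of test_jig above 0.0145 m and value of joint lift_lever above 0.43 rad and angle between probe_flap's own z axis and vertical above 0.36 rad), for 0.2 s.
At the end, for the whole second after the job is handed in: The board lies flat and still in the channel within 3 mm of the end stop, the flap is down with its probes bearing on the board (over 1.5 N, flap tilted less than 0.08 rad), the lever is back up (under 0.08 rad) and the catch closed (under 0.05 rad) (x of board in the frame of test_jig between 0.0145 and 0.0205 m and z of board in the frame of test_jig below 0.019 m and contact force between probe_flap and board above 1.5 N and angle between probe_flap's own z axis and vertical below 0.08 rad and value of joint lift_lever below 0.08 rad and value of joint catch below 0.05 rad and linear speed of board below 0.01 m/s); the robot touches nothing.
It fails at once if the board is lifted or tipped instead of pushed (z of board in the frame of test_jig above 0.028 m or angle between board's own z axis and vertical above 0.25 rad).
It fails at once if the board is rammed (more than 30 N from the fingers) (contact force between the fingers and board above 30 N).
It fails at once if the tin, the screwdriver or the aluminium block is moved more than 15 mm (distance of any of tin, screwdriver, gauge_block from where it was at the start of the episode above 0.015 m).
It also fails if it takes over 51 s, if anything falls off the work surface, if the arm or the gripper's body presses on something with over 40 N, if the wrist force passes 120 N, or if a joint passes its speed limit or range.

## Working session

There is one attempt and no reset: what is moved stays moved. The work goes in short steps, Python scripts to look and compute and a tool call to move; the robot and the scene stay as the last step left them, time stands still between calls to the robot, and variables do not carry over. Pictures are saved under pics/ and viewed, at most 10 in all, crops included, and the job is handed in when it is done.

Besides the shell and the picture viewer there is one more tool, called after "Request:" by a JSON object that holds its "op" and its "data", one argument or row to a line. move_arm: Moves the arm, as the interface text tells. Its arguments: {"type":"object","properties":{"motion":{"type":"array"},"claw":{"type":"number"},"force":{"type":"number"}},"required":["motion"]}

```bash
mkdir -p pics; cat > h.py <<'E'
import numpy as np,cv2
from cell import status,imaging,robot
def grab(n):
    c=imaging.get_calibration(n); p,d=imaging.grab_frame(n); return c,p,d
def cloud(c,d):
    h,w=d.shape; u,v=np.meshgrid(np.arange(w),np.arange(h))
    K=np.array(c["intrinsics"],float)
    n=cv2.undistortPoints(np.stack([u,v],-1).reshape(-1,1,2).astype(np.float64),K,np.array(c["dist"],float)).reshape(h,w,2)
    P=np.dstack([n*d[...,None],d])
    A=np.array(c["attitude"],float)
    if A.shape!=(3,3):
        from scipy.spatial.transform import Rotation as R
        A=R.from_euler('xyz',A).as_matrix()
    W=P@A.T+np.array(c["eye"]); W[d<=0]=np.nan
    return W
E
python3 - <<'E'
from h import *
ims=[]
for n in("scene","top"):
    c,p,d=grab(n); np.savez(n,p=p,d=d,W=cloud(c,d)); print(n,c["eye"],c["attitude"])
    cv2.imwrite(f"pics/{n}.png",cv2.resize(p[...,::-1],(800,600)))
print(status.read_state())
E
```

```text
scene [0.01371353 0.47202987 0.55564645] [-2.14622033  0.02461744 -2.47712723]
top [ 0.37175577 -0.09050625  1.13793728] [-3.03040379e+00 -1.92695179e-03 -1.55914812e+00]
{'t': 0.1, 'joints': array([ 1.19090767e+00,  2.21169830e-01,  1.52749145e+00, -2.82646076e-05,
        1.39470649e+00, -1.26126617e-01]), 'joint_vel': array([ 5.69502031e-04, -1.22246799e-03, -2.19562030e-03,  2.33908440e-03,
       -5.03486935e-05, -3.79166928e-04]), 'joint_efforts': array([ 1.25143833e-03, -4.95948029e+01, -3.88521194e+01,  7.01459823e-02,
        5.14887914e-02, -5.19762443e-05]), 'eef_pos': array([0.15672378, 0.60445106, 0.22153545]), 'ee_rot': array([-3.13982814e+00, -1.95698652e-04,  2.88783542e+00]), 'contact_force': array([-0.1151427 , -0.51250422, -0.21670502]), 'wrist_torque': array([ 0.00223136, -0.0707702 ,  0.02408818]), 'grip_force': 0.0, 'width': 0.08716252047855287}
```

View pics/top.png

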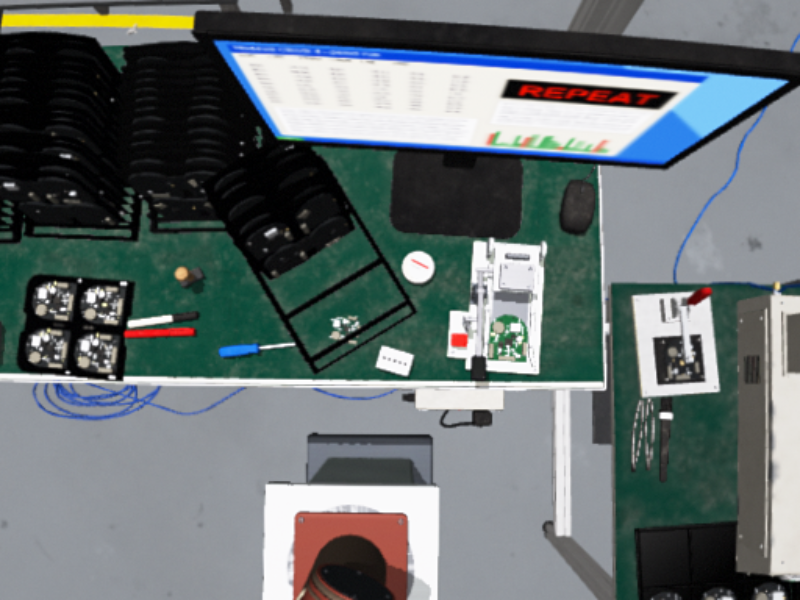

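View pics/scene.png

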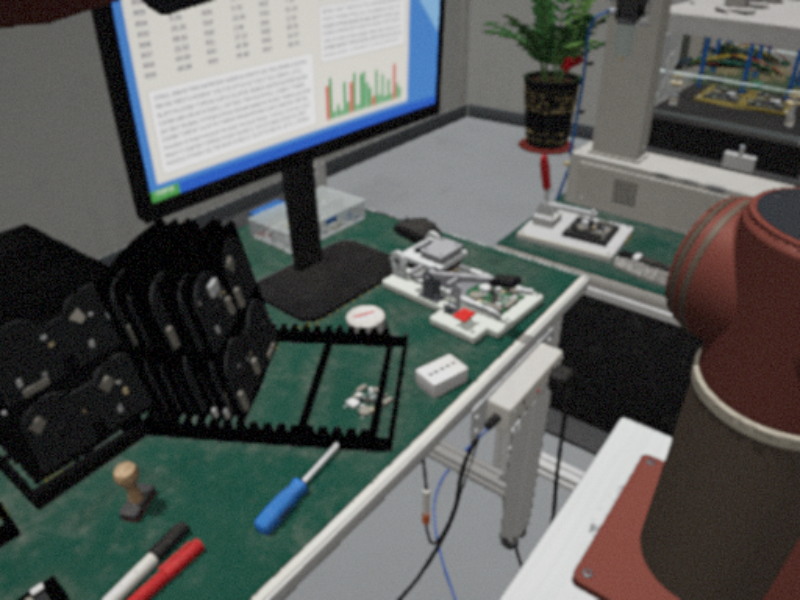

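The top view shows the jig at (505,310), with the green board at (510,338), the red tab at (459,340) and the black pad at (480,367). Things that could be mistaken for these:
- The second jig with the red handle at (680,345).
- The small board in the rack at (345,325).
- The black boards at the left, (75,325).
- The red pen at (160,332), for the tab.

By the description I choose the jig at (505,310). Next I measure it and check the choice in a close crop.

```bash
python3 - <<'E'
from h import *
z=np.load("top.npz");p,W=z["p"],z["W"]
# crop
x0,x1,y0,y1=275,365,145,255
cv2.imwrite("pics/crop.png",cv2.resize(p[y0:y1,x0:x1,::-1],None,fx=5.4,fy=5.4,interpolation=cv2.INTER_CUBIC))
hsv=cv2.cvtColor(p,cv2.COLOR_RGB2HSV).astype(int)
H,S,V=hsv[...,0],hsv[...,1],hsv[...,2]
box=np.zeros(H.shape,bool);box[y0:y1,x0:x1]=1
X,Y,Z=W[...,0],W[...,1],W[...,2]
red=box&((H<10)|(H>170))&(S>150)&(V>100)
print("red",red.sum(),np.nanmedian(W[red],0))
black=box&(V<60)&(Z>.08)&(Z<.13)
print("pad",black.sum(),np.nanmedian(W[black],0),np.nanmin(W[black],0) if black.any() else 0,np.nanmax(W[black],0) if black.any() else 0)
pl=box&(S<50)&(V>170)&(abs(Z-.018)<.008)
q=W[pl][:,:2]; print("deck",pl.sum(),np.nanmedian(Z[pl])); r=cv2.minAreaRect((q*1000).astype(np.float32));print(r,cv2.boxPoints(r))
al=box&(Z>.012)&(Z<.2)&~((H>45)&(H<90)&(S>80)); q=W[al][:,:2];r=cv2.minAreaRect((q*1000).astype(np.float32));print("all",r,cv2.boxPoints(r))
g=box&(H>45)&(H<90)&(S>80)&(Z>.015)&(Z<.035);print("green",g.sum(),np.nanpercentile(W[g],[2,50,98],axis=0))
for n,(u,v) in dict(tin=(418,267),block=(395,360),drv=(240,350)).items(): print(n,W[int(v*.64),int(u*.64)])
E
```

```text
red 75 [ 0.41810266 -0.19400785  0.03752226]
pad 135 [ 0.36573044 -0.21910898  0.10576567] [ 0.34734233 -0.23112259  0.09726813] [ 0.38691476 -0.20629302  0.11355098]
deck 1742 0.01829887105439565
((483.25830078125, -241.9127655029297), (212.8776397705078, 240.1624298095703), 86.6750717163086) [[ 357.20593 -341.2079 ]
 [ 596.9641  -355.13693]
 [ 609.31067 -142.61765]
 [ 369.5525  -128.6886 ]]
all ((490.11907958984375, -273.08380126953125), (284.4968566894531, 264.29290771484375), 0.5279985666275024) [[ 346.65894 -142.25381]
 [ 349.09442 -406.5355 ]
 [ 633.5792  -403.9138 ]
 [ 631.14374 -139.63211]]
green 258 [[ 0.38313324 -0.3174357   0.01594078]
 [ 0.42288618 -0.28504096  0.01966834]
 [ 0.46317739 -0.25335169  0.02477756]]
tin [ 0.55326141 -0.11717892  0.02652811]
block [ 0.38062876 -0.07617054  0.02362965]
drv [0.39388196 0.20809479 0.02079096]
```

View pics/crop.png

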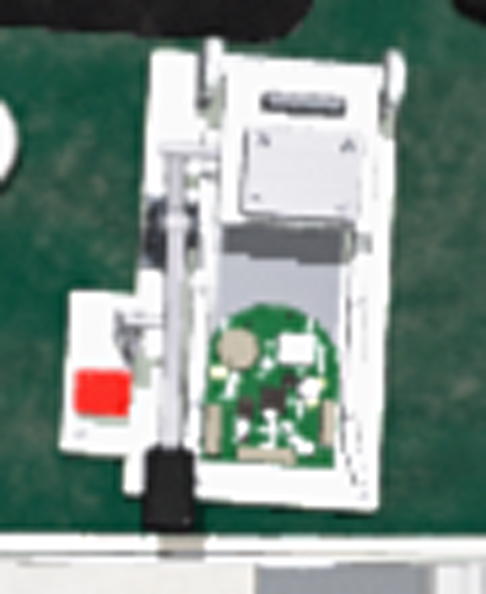

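The crop confirms the choice. It is the jig with the lever along its left side, the black pad (crop 170,490), the red tab (103,392) and the large green board in the mouth (275,385). Jig yaw is about -3.5° and its origin about (0.482, -0.288). The board is at jig x ≈ -0.059, about 76 mm short of home, which fits the description. I move above the pad along an arc with the claw shut.

Request:
{"op": "move_arm", "data": {
  "motion": [
    {"x": 22,"y": -30,"wz": 0.6},
    {"x": 22,"y": -30,"wz": 0.6},
    {"x": 22,"y": -30,"wz": 0.6},
    {"x": 22,"y": -30,"wz": 0.6},
    {"x": 22,"y": -30,"wz": 0.6},
    {"x": 22,"y": -30,"wz": 0.6},
    {"x": 22,"y": -30,"wz": 0.6},
    {"x": 22,"y": -30,"wz": 0.6},
    {"x": 22,"y": -30,"wz": 0.6},
    {"x": 22,"y": -30,"wz": 0.6},
    {"x": 5,"y": -38,"wz": 0.6},
    {"x": 5,"y": -38,"wz": 0.6},
    {"x": 5,"y": -38,"wz": 0.6},
    {"x": 5,"y": -38,"wz": 0.6},
    {"x": 5,"y": -38,"wz": 0.6},
    {"x": 5,"y": -38,"wz": 0.6},
    {"x": 5,"y": -38,"wz": 0.6},
    {"x": 5,"y": -38,"wz": 0.8}
  ],
  "claw": 0
}}

```text
invalid input
```

Request:
{"op": "move_arm", "data": {
  "motion": [
    {"x": 22.0,"y": -30.0,"z": 0.0,"wx": 0.0,"wy": 0.0,"wz": 0.6},
    {"x": 22.0,"y": -30.0,"z": 0.0,"wx": 0.0,"wy": 0.0,"wz": 0.6}
  ],
  "claw": 0.0
}}

```text
t: 0.27
eef_pos: [0.2001, 0.5447, 0.2214]
ee_rot: [-3.14, -0.0, 2.912]
contact_force: [0.8, -0.5, 0.5]
width: 0.0799
grip_force: 0.0
```

Request:
{"op": "move_arm", "data": {
  "motion": [
    {"x": 22,"y": -30,"z": 0,"wx": 0,"wy": 0,"wz": 0.6},
    {"x": 22,"y": -30,"z": 0,"wx": 0,"wy": 0,"wz": 0.6},
    {"x": 22,"y": -30,"z": 0,"wx": 0,"wy": 0,"wz": 0.6},
    {"x": 22,"y": -30,"z": 0,"wx": 0,"wy": 0,"wz": 0.6},
    {"x": 22,"y": -30,"z": 0,"wx": 0,"wy": 0,"wz": 0.6},
    {"x": 22,"y": -30,"z": 0,"wx": 0,"wy": 0,"wz": 0.6},
    {"x": 22,"y": -30,"z": 0,"wx": 0,"wy": 0,"wz": 0.6},
    {"x": 22,"y": -30,"z": 0,"wx": 0,"wy": 0,"wz": 0.6},
    {"x": 5,"y": -38,"z": 0,"wx": 0,"wy": 0,"wz": 0.6},
    {"x": 5,"y": -38,"z": 0,"wx": 0,"wy": 0,"wz": 0.6},
    {"x": 5,"y": -38,"z": 0,"wx": 0,"wy": 0,"wz": 0.6},
    {"x": 5,"y": -38,"z": 0,"wx": 0,"wy": 0,"wz": 0.6},
    {"x": 5,"y": -38,"z": 0,"wx": 0,"wy": 0,"wz": 0.6},
    {"x": 5,"y": -38,"z": 0,"wx": 0,"wy": 0,"wz": 0.6},
    {"x": 5,"y": -38,"z": 0,"wx": 0,"wy": 0,"wz": 0.6},
    {"x": 5,"y": -38,"z": 0,"wx": 0,"wy": 0,"wz": 0.6}
  ],
  "claw": 0.0
}}

```text
t: 1.6
eef_pos: [0.4165, -0.0008, 0.2224]
ee_rot: [3.142, 0.0, 3.077]
contact_force: [0.5, -0.9, -0.1]
width: 0.0007
grip_force: 0.0
```

Request:
{"op": "move_arm", "data": {
  "motion": [
    {"x": -9,"y": -36,"z": 0,"wx": 0,"wy": 0,"wz": 0},
    {"x": -9,"y": -36,"z": 0,"wx": 0,"wy": 0,"wz": 0},
    {"x": -9,"y": -36,"z": 0,"wx": 0,"wy": 0,"wz": 0},
    {"x": -9,"y": -36,"z": 0,"wx": 0,"wy": 0,"wz": 0},
    {"x": -9,"y": -37,"z": 0,"wx": 0,"wy": 0,"wz": 0},
    {"x": -7,"y": -37,"z": 0,"wx": 0,"wy": 0,"wz": 0},
    {"x": 0,"y": 0,"z": 0,"wx": 0,"wy": 0,"wz": 0},
    {"x": 0,"y": 0,"z": 0,"wx": 0,"wy": 0,"wz": 0}
  ],
  "claw": 0.0
}}

```text
t: 2.27
eef_pos: [0.364, -0.2184, 0.2221]
ee_rot: [3.141, -0.001, 3.072]
contact_force: [0.8, 0.6, 0.6]
width: 0.0001
grip_force: 0.0
```

```bash
python3 - <<'E'
from h import *
c,p,d=grab("wrist"); W=cloud(c,d); np.savez("wrist",p=p,d=d,W=W)
cv2.imwrite("pics/w1.png",cv2.resize(p[...,::-1],(800,600)))
s=status.read_state();print(s["eef_pos"],c["eye"],s["joints"])
hsv=cv2.cvtColor(p,cv2.COLOR_RGB2HSV).astype(int);H,S,V=hsv[...,0],hsv[...,1],hsv[...,2];Z=W[...,2]
red=((H<10)|(H>170))&(S>150)&(V>100)&(Z<.06)
if red.any(): print("red",red.sum(),np.nanmedian(W[red],0),np.nanpercentile(W[red],[2,98],axis=0))
b=(V<70)&(Z>.085)&(Z<.125)
if b.any(): print("pad",b.sum(),np.nanmedian(W[b],0),np.nanpercentile(W[b],[2,98],axis=0))
g=(H>45)&(H<90)&(S>80)&(Z>.014)&(Z<.035)&(W[...,1]<-.2);
if g.any():
  print("green",g.sum(),np.nanpercentile(W[g],[1,50,99],axis=0))
E
```

```text
[ 0.36443907 -0.21716027  0.22209752] [ 0.28219421 -0.2138208   0.38400199] [-7.24104204e-01 -2.81470637e-01  2.01744412e+00  4.57695455e-04
  1.40690321e+00 -2.22729489e+00]
red 446 [ 0.41568583 -0.19343062  0.03742276] [[ 0.40474433 -0.2076644   0.03538879]
 [ 0.42701216 -0.17893298  0.03902367]]
pad 1071 [ 0.36342849 -0.22011432  0.10588695] [[ 0.34524566 -0.23225169  0.09876302]
 [ 0.38581084 -0.20791049  0.11031035]]
green 1441 [[ 0.37907843 -0.31986883  0.01781927]
 [ 0.41779639 -0.2847815   0.01951465]
 [ 0.4590536  -0.24843794  0.02124966]]
```

View pics/w1.png

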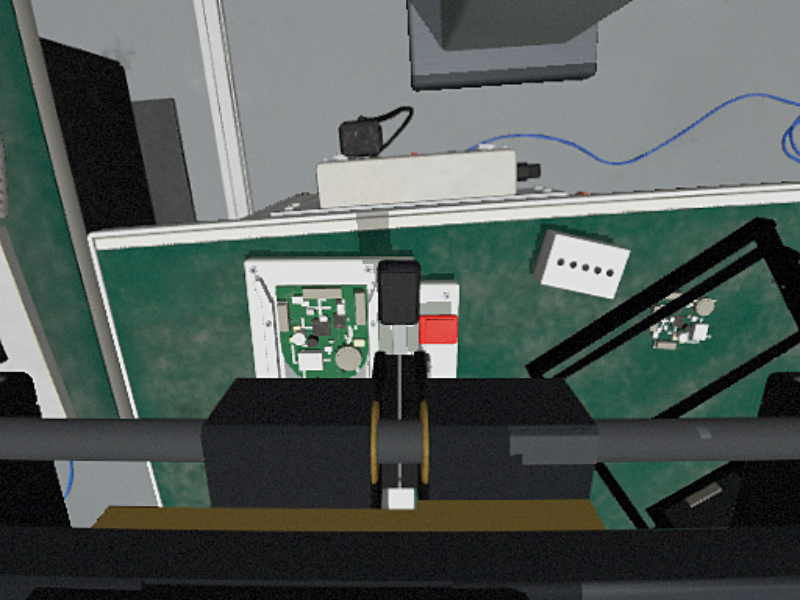

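The wrist view shows the pad at (400,290), the tab at (438,330) and the board at (322,325), all consistent with the top view. I press the pad down.

Request:
{"op": "move_arm", "data": {
  "motion": [
    {"x": 0,"y": -1,"z": -30,"wx": 0,"wy": 0,"wz": 0},
    {"x": 0,"y": -1,"z": -30,"wx": 0,"wy": 0,"wz": 0},
    {"x": 0,"y": 0,"z": -30,"wx": 0,"wy": 0,"wz": 0},
    {"x": 0,"y": 0,"z": -15,"wx": 0,"wy": 0,"wz": 0},
    {"x": 0,"y": 0,"z": -8,"wx": 0,"wy": 0,"wz": 0},
    {"x": -1,"y": 0,"z": -8,"wx": 0,"wy": 0,"wz": 0},
    {"x": -1,"y": 0,"z": -8,"wx": 0,"wy": 0,"wz": 0},
    {"x": -1,"y": 0,"z": -8,"wx": 0,"wy": 0,"wz": 0},
    {"x": -1,"y": 0,"z": -8,"wx": 0,"wy": 0,"wz": 0},
    {"x": -1,"y": 0,"z": -8,"wx": 0,"wy": 0,"wz": 0},
    {"x": 0,"y": 0,"z": -8,"wx": 0,"wy": 0,"wz": 0},
    {"x": 0,"y": 0,"z": -8,"wx": 0,"wy": 0,"wz": 0},
    {"x": 0,"y": 0,"z": -8,"wx": 0,"wy": 0,"wz": 0}
  ],
  "claw": 0.0
}}

```text
t: 3.4
eef_pos: [0.3608, -0.2196, 0.0455]
ee_rot: [-3.14, 0.002, 3.076]
contact_force: [1.6, 1.1, 4.7]
width: 0.0004
grip_force: 2.3
```

Request:
{"op": "move_arm", "data": {
  "motion": [
    {"x": 0,"y": 0,"z": -4,"wx": 0,"wy": 0,"wz": 0},
    {"x": 0,"y": 0,"z": -4,"wx": 0,"wy": 0,"wz": 0},
    {"x": 0,"y": 0,"z": -3,"wx": 0,"wy": 0,"wz": 0},
    {"x": 0,"y": 0,"z": -2,"wx": 0,"wy": 0,"wz": 0},
    {"x": 0,"y": 0,"z": 0,"wx": 0,"wy": 0,"wz": 0}
  ],
  "claw": 0.0
}}

```text
t: 3.82
eef_pos: [0.361, -0.2201, 0.036]
ee_rot: [-3.141, 0.0, 3.077]
contact_force: [-10.2, 9.5, 39.8]
width: 0.0005
grip_force: 20.4
```

Request:
{"op": "move_arm", "data": {
  "motion": [
    {"x": 0,"y": 0,"z": 6,"wx": 0,"wy": 0,"wz": 0},
    {"x": 0,"y": 0,"z": 20,"wx": 0,"wy": 0,"wz": 0},
    {"x": 0,"y": 0,"z": 20,"wx": 0,"wy": 0,"wz": 0},
    {"x": -4,"y": -31,"z": 0,"wx": 0,"wy": 0,"wz": 0},
    {"x": -5,"y": -30,"z": 0,"wx": 0,"wy": 0,"wz": 0},
    {"x": 0,"y": 0,"z": 0,"wx": 0,"wy": 0,"wz": 0},
    {"x": 0,"y": 0,"z": 0,"wx": 0,"wy": 0,"wz": 0}
  ],
  "claw": 0.0
}}

```text
t: 4.4
eef_pos: [0.3502, -0.2809, 0.0782]
ee_rot: [3.141, -0.001, 3.074]
contact_force: [-0.7, 0.5, 0.3]
width: 0.0009
grip_force: 0.0
```

```bash
python3 - <<'E'
from h import *
c,p,d=grab("wrist"); W=cloud(c,d)
cv2.imwrite("pics/w2.png",cv2.resize(p[...,::-1],(800,600)))
s=status.read_state();print(s["eef_pos"],s["contact_force"])
c,p,d=grab("top"); W=cloud(c,d);cv2.imwrite("pics/t2.png",cv2.resize(p[130:260,265:385,::-1],None,fx=4.5,fy=4.5))
hsv=cv2.cvtColor(p,cv2.COLOR_RGB2HSV).astype(int);H,S,V=hsv[...,0],hsv[...,1],hsv[...,2];Z=W[...,2]
g=(H>45)&(H<90)&(S>80)&(Z>.014)&(Z<.035)&(W[...,1]<-.24)&(W[...,1]>-.33)
print(np.nanpercentile(W[g],[1,50,99],axis=0))
f=(W[...,0]>.48)&(W[...,0]<.56)&(W[...,1]>-.31)&(W[...,1]<-.27)
print("flap z",np.nanmax(Z[f]))
E
```

```text
[ 0.35012182 -0.2797374   0.07777772] [-0.49181866  0.2912743  -0.57170658]
[[ 0.39188803 -0.32001553  0.01478476]
 [ 0.42839613 -0.28216962  0.0199047 ]
 [ 0.46323875 -0.25107746  0.02571963]]
flap z 0.10685244090290968
```

View pics/t2.png

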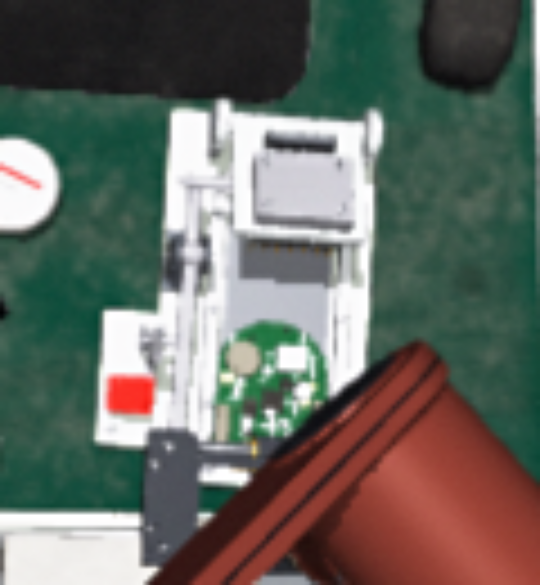

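The crop shows the flap up (front at 0.107 m), the lever caught and the board unmoved. I lower the closed fingers in front of the board and push.

Request:
{"op": "move_arm", "data": {
  "motion": [
    {"x": 0,"y": 0,"z": -25,"wx": 0,"wy": 0,"wz": 0},
    {"x": 0,"y": 0,"z": -20,"wx": 0,"wy": 0,"wz": 0},
    {"x": 0,"y": 0,"z": -10,"wx": 0,"wy": 0,"wz": 0},
    {"x": 0,"y": 0,"z": 0,"wx": 0,"wy": 0,"wz": 0},
    {"x": 6,"y": -0.4,"z": 0,"wx": 0,"wy": 0,"wz": 0},
    {"x": 4,"y": -0.2,"z": 0,"wx": 0,"wy": 0,"wz": 0},
    {"x": 4,"y": -0.2,"z": 0,"wx": 0,"wy": 0,"wz": 0},
    {"x": 4,"y": -0.2,"z": 0,"wx": 0,"wy": 0,"wz": 0},
    {"x": 4,"y": -0.2,"z": 0,"wx": 0,"wy": 0,"wz": 0},
    {"x": 4,"y": -0.2,"z": 0,"wx": 0,"wy": 0,"wz": 0},
    {"x": 4,"y": -0.2,"z": 0,"wx": 0,"wy": 0,"wz": 0}
  ],
  "claw": 0.0
}}

```text
t: 5.42
eef_pos: [0.3815, -0.2818, 0.0238]
ee_rot: [-3.141, 0.0, 3.076]
contact_force: [-0.2, 0.0, 0.6]
width: 0.0004
grip_force: 0.1
```

Request:
{"op": "move_arm", "data": {
  "motion": [
    {"x": 4,"y": -0.2,"z": -1,"wx": 0,"wy": 0,"wz": 0},
    {"x": 4,"y": -0.2,"z": 0,"wx": 0,"wy": 0,"wz": 0},
    {"x": 4,"y": -0.2,"z": 0,"wx": 0,"wy": 0,"wz": 0},
    {"x": 4,"y": -0.2,"z": 0,"wx": 0,"wy": 0,"wz": 0},
    {"x": 4,"y": -0.2,"z": 0,"wx": 0,"wy": 0,"wz": 0},
    {"x": 4,"y": -0.3,"z": 0,"wx": 0,"wy": 0,"wz": 0},
    {"x": 4,"y": -0.2,"z": 0,"wx": 0,"wy": 0,"wz": 0},
    {"x": 4,"y": -0.3,"z": 0,"wx": 0,"wy": 0,"wz": 0},
    {"x": 4,"y": -0.3,"z": 0,"wx": 0,"wy": 0,"wz": 0},
    {"x": 4,"y": -0.2,"z": 0,"wx": 0,"wy": 0,"wz": 0},
    {"x": 4,"y": -0.3,"z": 0,"wx": 0,"wy": 0,"wz": 0},
    {"x": 4,"y": -0.3,"z": 0,"wx": 0,"wy": 0,"wz": 0},
    {"x": 4,"y": -0.3,"z": 0,"wx": 0,"wy": 0,"wz": 0},
    {"x": 0,"y": 0,"z": 0,"wx": 0,"wy": 0,"wz": 0}
  ],
  "claw": 0.0
}}

```text
t: 6.58
eef_pos: [0.4338, -0.285, 0.0227]
ee_rot: [-3.141, 0.001, 3.077]
contact_force: [-0.2, 0.8, -0.1]
width: 0.0004
grip_force: 0.0
```

```bash
cat > loc.py <<'E'
from h import *
import sys
s=status.read_state();print(s["t"],s["eef_pos"],s["contact_force"])
for n in ("wrist","top"):
    c,p,d=grab(n); W=cloud(c,d)
    hsv=cv2.cvtColor(p,cv2.COLOR_RGB2HSV).astype(int);H,S,V=hsv[...,0],hsv[...,1],hsv[...,2];Z=W[...,2]
    g=(H>45)&(H<90)&(S>80)&(Z>.014)&(Z<.035)&(W[...,1]<-.24)&(W[...,1]>-.33)&(W[...,0]>.36)&(W[...,0]<.56)
    if g.sum()>20: print(n,g.sum(),np.nanpercentile(W[g],[1,50,99],axis=0).round(4).tolist())
    cv2.imwrite(f"pics/{sys.argv[1]}_{n}.png",cv2.resize(p[...,::-1],(800,600)) if n=="wrist" else cv2.resize(p[130:260,265:385,::-1],None,fx=4.5,fy=4.5))
E
python3 loc.py a
```

```text
6.5833 [ 0.43378859 -0.28504172  0.02272411] [-0.23449676  0.82113724 -0.10122355]
wrist 154 [[0.4213, -0.2938, 0.0181], [0.4855, -0.2896, 0.0197], [0.4942, -0.2775, 0.0344]]
top 32 [[0.4805, -0.2907, 0.0146], [0.5092, -0.2752, 0.0193], [0.5155, -0.2562, 0.0238]]
```

View pics/a_wrist.png

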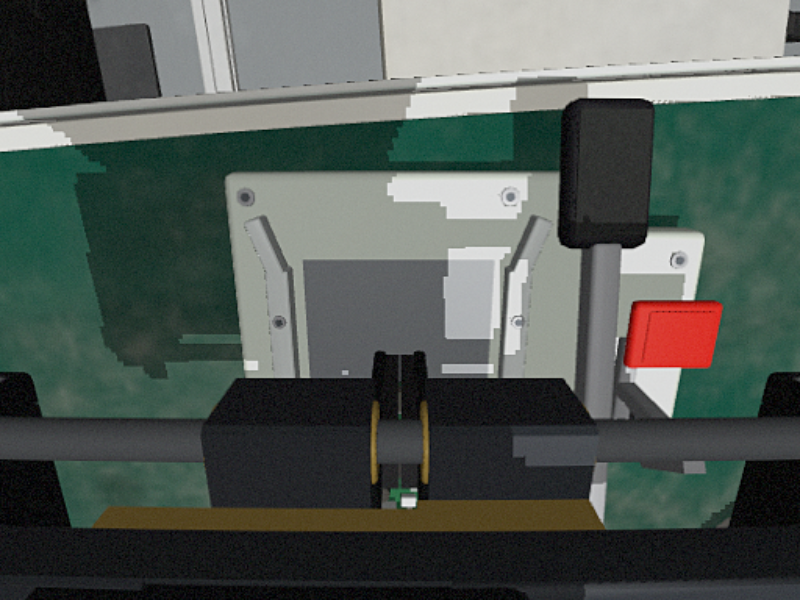

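The wrist view shows the mouth empty, with the board moved ahead of the fingers (fingertip at (400,495)). I push on slowly.

Request:
{"op": "move_arm", "data": {
  "motion": [
    {"x": 2,"y": -0.1,"z": 0,"wx": 0,"wy": 0,"wz": 0},
    {"x": 2,"y": -0.1,"z": 0,"wx": 0,"wy": 0,"wz": 0},
    {"x": 2,"y": -0.1,"z": 0,"wx": 0,"wy": 0,"wz": 0},
    {"x": 2,"y": -0.1,"z": 0,"wx": 0,"wy": 0,"wz": 0},
    {"x": 2,"y": -0.1,"z": 0,"wx": 0,"wy": 0,"wz": 0},
    {"x": 2,"y": -0.1,"z": 0,"wx": 0,"wy": 0,"wz": 0},
    {"x": 2,"y": -0.1,"z": 0,"wx": 0,"wy": 0,"wz": 0},
    {"x": 1,"y": -0.1,"z": 0,"wx": 0,"wy": 0,"wz": 0}
  ],
  "claw": 0.0
}}

```text
t: 7.35
eef_pos: [0.4482, -0.2857, 0.0226]
ee_rot: [-3.142, 0.0, 3.076]
contact_force: [-0.5, 0.2, 0.3]
width: 0.0002
grip_force: 0.1
```

Request:
{"op": "move_arm", "data": {
  "motion": [
    {"x": 1,"y": 0,"z": 0,"wx": 0,"wy": 0,"wz": 0},
    {"x": 1,"y": -0.1,"z": 0,"wx": 0,"wy": 0,"wz": 0},
    {"x": 1,"y": -0.1,"z": 0,"wx": 0,"wy": 0,"wz": 0},
    {"x": 1,"y": -0.1,"z": 0,"wx": 0,"wy": 0,"wz": 0},
    {"x": 1,"y": 0,"z": 0,"wx": 0,"wy": 0,"wz": 0}
  ],
  "claw": 0.0
}}

```text
t: 7.77
eef_pos: [0.453, -0.2859, 0.0225]
ee_rot: [-3.142, -0.0, 3.076]
contact_force: [0.5, -0.3, -0.4]
width: 0.0003
grip_force: 0.1
```

Request:
{"op": "move_arm", "data": {
  "motion": [
    {"x": 0.7,"y": 0,"z": 0,"wx": 0,"wy": 0,"wz": 0},
    {"x": 0.7,"y": -0.1,"z": 0,"wx": 0,"wy": 0,"wz": 0},
    {"x": 0.6,"y": 0,"z": 0,"wx": 0,"wy": 0,"wz": 0}
  ],
  "claw": 0.0
}}

```text
t: 8.02
eef_pos: [0.455, -0.286, 0.0225]
ee_rot: [3.142, -0.0, 3.076]
contact_force: [0.2, -0.4, 0.1]
width: 0.0003
grip_force: 0.1
```

Request:
{"op": "move_arm", "data": {
  "motion": [
    {"x": 0.7,"y": 0,"z": 0,"wx": 0,"wy": 0,"wz": 0},
    {"x": 0.7,"y": -0.1,"z": 0,"wx": 0,"wy": 0,"wz": 0},
    {"x": 0.6,"y": 0,"z": 0,"wx": 0,"wy": 0,"wz": 0}
  ],
  "claw": 0.0
}}

```text
t: 8.27
eef_pos: [0.4567, -0.2861, 0.0225]
ee_rot: [3.142, -0.001, 3.076]
contact_force: [-2.7, 0.5, 0.9]
width: 0.0003
grip_force: 1.4
```

Request:
{"op": "move_arm", "data": {
  "motion": [
    {"x": 0.5,"y": 0,"z": 0,"wx": 0,"wy": 0,"wz": 0},
    {"x": 0,"y": 0,"z": 0,"wx": 0,"wy": 0,"wz": 0},
    {"x": 0,"y": 0,"z": 0,"wx": 0,"wy": 0,"wz": 0}
  ],
  "claw": 0.0
}}

```text
t: 8.52
eef_pos: [0.4569, -0.2861, 0.0224]
ee_rot: [3.141, -0.001, 3.076]
contact_force: [-4.0, -0.5, 2.4]
width: 0.0003
grip_force: 2.3
```

The board is home: the force rises at the stop, at the expected x. I retreat, lift, and turn and tilt the hand away from the lever for the tab press.

Request:
{"op": "move_arm", "data": {
  "motion": [
    {"x": -5,"y": 0.3,"z": 0,"wx": 0,"wy": 0,"wz": 0},
    {"x": -15,"y": 1,"z": 0,"wx": 0,"wy": 0,"wz": 0},
    {"x": -15,"y": 1,"z": 10,"wx": 0,"wy": 0,"wz": 0},
    {"x": 0,"y": 0,"z": 35,"wx": 0,"wy": 0,"wz": 0},
    {"x": 0,"y": 0,"z": 35,"wx": 0,"wy": 0,"wz": -7},
    {"x": 0,"y": 10,"z": 20,"wx": 0,"wy": 0,"wz": -7},
    {"x": 0,"y": 10,"z": 0,"wx": 0,"wy": 0,"wz": -7},
    {"x": 0,"y": 10,"z": 0,"wx": 0,"wy": 0,"wz": -7},
    {"x": 0,"y": 10,"z": 0,"wx": 0,"wy": 0,"wz": -7},
    {"x": 0,"y": 10,"z": 0,"wx": 0,"wy": 0,"wz": -7},
    {"x": 0,"y": 10,"z": 0,"wx": 0,"wy": 0,"wz": -7},
    {"x": 0,"y": 10,"z": 0,"wx": 0,"wy": 0,"wz": -7},
    {"x": 0,"y": 10,"z": 0,"wx": 0,"wy": 0,"wz": -7},
    {"x": 0,"y": 10,"z": 0,"wx": 0,"wy": 0,"wz": -7},
    {"x": 0,"y": 0,"z": 0,"wx": 0,"wy": 0,"wz": -7},
    {"x": 0,"y": 0,"z": 0,"wx": 0,"wy": 0,"wz": -7},
    {"x": 0,"y": 0,"z": 0,"wx": 0,"wy": 0,"wz": -6}
  ],
  "claw": 0.0
}}

```text
t: 9.93
eef_pos: [0.4229, -0.1935, 0.1227]
ee_rot: [3.14, 0.0, 1.5]
contact_force: [-0.1, 0.5, 0.5]
width: -0.0
grip_force: 0.0
```

Request:
{"op": "move_arm", "data": {
  "motion": [
    {"x": 0,"y": 0,"z": 0,"wx": -7,"wy": 0,"wz": 0},
    {"x": 0,"y": 0,"z": 0,"wx": -7,"wy": 0,"wz": 0},
    {"x": 0,"y": 0,"z": 0,"wx": -7,"wy": 0,"wz": 0},
    {"x": 0,"y": 0,"z": 0,"wx": -7,"wy": 0,"wz": 0},
    {"x": 0,"y": 0,"z": 0,"wx": 0,"wy": 0,"wz": 0},
    {"x": 0,"y": 0,"z": 0,"wx": 0,"wy": 0,"wz": 0}
  ],
  "claw": 0.0
}}

```text
t: 10.43
eef_pos: [0.4224, -0.1916, 0.1215]
ee_rot: [3.109, 0.484, 1.503]
contact_force: [0.2, -0.2, -0.3]
width: 0.0001
grip_force: 0.0
```

```bash
python3 loc.py b
```

```text
10.4333 [ 0.42238145 -0.19157236  0.12152418] [ 0.23589352 -0.17206041 -0.30527608]
wrist 620 [[0.458, -0.3249, 0.0184], [0.4881, -0.3002, 0.0197], [0.543, -0.2746, 0.0218]]
top 168 [[0.4605, -0.3231, 0.0151], [0.4892, -0.2852, 0.0199], [0.5191, -0.2563, 0.0251]]
```

View pics/b_top.png

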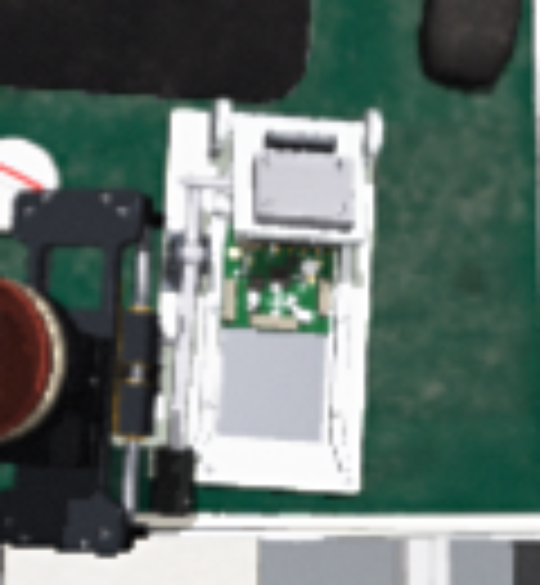

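The board is fully in (near edge x ≈ 0.458, so its centre is at about 0.500, which is home). The flap is still up. I press the tab.

Request:
{"op": "move_arm", "data": {
  "motion": [
    {"x": -3,"y": -1,"z": -25,"wx": 0,"wy": 0,"wz": 0},
    {"x": -3,"y": -1,"z": -25,"wx": 0,"wy": 0,"wz": 0},
    {"x": 0,"y": 0,"z": -20,"wx": 0,"wy": 0,"wz": 0},
    {"x": 0,"y": 0,"z": -5,"wx": 0,"wy": 0,"wz": 0},
    {"x": 0,"y": 0,"z": -3,"wx": 0,"wy": 0,"wz": 0},
    {"x": 0,"y": 0,"z": -2,"wx": 0,"wy": 0,"wz": 0},
    {"x": 0,"y": 0,"z": -2,"wx": 0,"wy": 0,"wz": 0},
    {"x": 0,"y": 0,"z": -2,"wx": 0,"wy": 0,"wz": 0}
  ],
  "claw": 0.0
}}

```text
t: 11.2
eef_pos: [0.4172, -0.1968, 0.0401]
ee_rot: [3.105, 0.489, 1.495]
contact_force: [-2.7, -0.8, 3.6]
width: 0.0003
grip_force: 2.3
```

Request:
{"op": "move_arm", "data": {
  "motion": [
    {"x": 0,"y": 0.5,"z": -2,"wx": 0,"wy": 0,"wz": 0},
    {"x": 0,"y": 0.5,"z": -2,"wx": 0,"wy": 0,"wz": 0},
    {"x": 0,"y": 0.5,"z": -2,"wx": 0,"wy": 0,"wz": 0},
    {"x": 0,"y": 0.5,"z": -2,"wx": 0,"wy": 0,"wz": 0},
    {"x": 0,"y": 0,"z": -2,"wx": 0,"wy": 0,"wz": 0},
    {"x": 0,"y": 0,"z": 0,"wx": 0,"wy": 0,"wz": 0},
    {"x": 0,"y": 0,"z": 0,"wx": 0,"wy": 0,"wz": 0}
  ],
  "claw": 0.0
}}

```text
t: 11.78
eef_pos: [0.4174, -0.1948, 0.0303]
ee_rot: [3.106, 0.49, 1.497]
contact_force: [-4.5, -1.6, 12.8]
width: 0.0003
grip_force: 7.0
```

```bash
cat > fl.py <<'E'
from h import *
c,p,d=grab("top"); W=cloud(c,d); X,Y,Z=W[...,0],W[...,1],W[...,2]
f=(X>.48)&(X<.56)&(Y>-.31)&(Y<-.27)
l=(X>.34)&(X<.40)&(Y>-.235)&(Y<-.205)
print("flap z",np.nanmax(Z[f]),"pad z",np.nanmax(Z[l]),np.nanpercentile(Z[l],75))
E
python3 fl.py
```

```text
flap z 0.08396064805747905 pad z 0.1069773631458466 0.10113576626396259
```

The lever is back up and the flap is down or coming down. I take the hand away up and to the left.

Request:
{"op": "move_arm", "data": {
  "motion": [
    {"x": 0,"y": 1,"z": 5,"wx": 0,"wy": 0,"wz": 0},
    {"x": 0,"y": 6,"z": 12,"wx": 0,"wy": 0,"wz": 0},
    {"x": 0,"y": 12,"z": 24,"wx": 0,"wy": 0,"wz": 0},
    {"x": 0,"y": 15,"z": 30,"wx": 0,"wy": 0,"wz": 0},
    {"x": 0,"y": 15,"z": 30,"wx": 0,"wy": 0,"wz": 0},
    {"x": 0,"y": 25,"z": 25,"wx": 0,"wy": 0,"wz": 0},
    {"x": 0,"y": 30,"z": 10,"wx": 0,"wy": 0,"wz": 0},
    {"x": 0,"y": 0,"z": 0,"wx": 0,"wy": 0,"wz": 0},
    {"x": 0,"y": 0,"z": 0,"wx": 0,"wy": 0,"wz": 0},
    {"x": 0,"y": 0,"z": 0,"wx": 0,"wy": 0,"wz": 0},
    {"x": 0,"y": 0,"z": 0,"wx": 0,"wy": 0,"wz": 0}
  ],
  "claw": 0.0
}}

```text
t: 12.75
eef_pos: [0.4157, -0.0902, 0.1634]
ee_rot: [3.109, 0.488, 1.498]
contact_force: [-0.1, -0.7, -0.3]
width: 0.0003
grip_force: 0.0
```

```bash
python3 fl.py; python3 loc.py c
```

```text
flap z 0.08383345486817939 pad z 0.10768947158954667 0.10032275970220828
12.8 [ 0.41564265 -0.09042777  0.16340245] [-0.14221209  0.03493288  0.13942265]
wrist 47 [[0.461, -0.293, 0.0189], [0.4737, -0.2712, 0.0197], [0.5427, -0.2571, 0.0256]]
top 139 [[0.4604, -0.3231, 0.0156], [0.4839, -0.2832, 0.0197], [0.5065, -0.2564, 0.024]]
```

View pics/c_top.png

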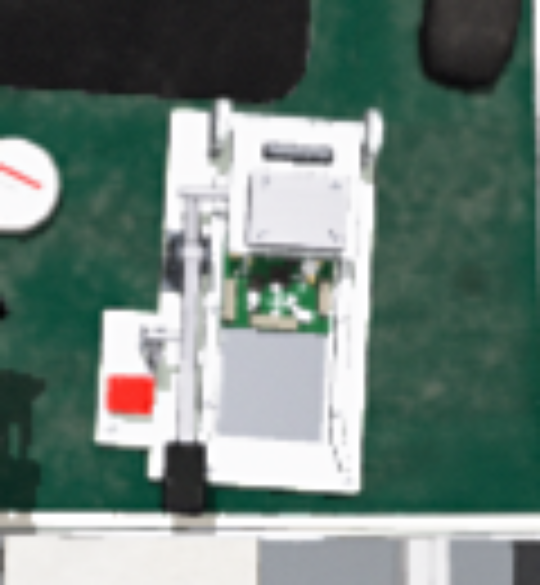

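View pics/c_wrist.png

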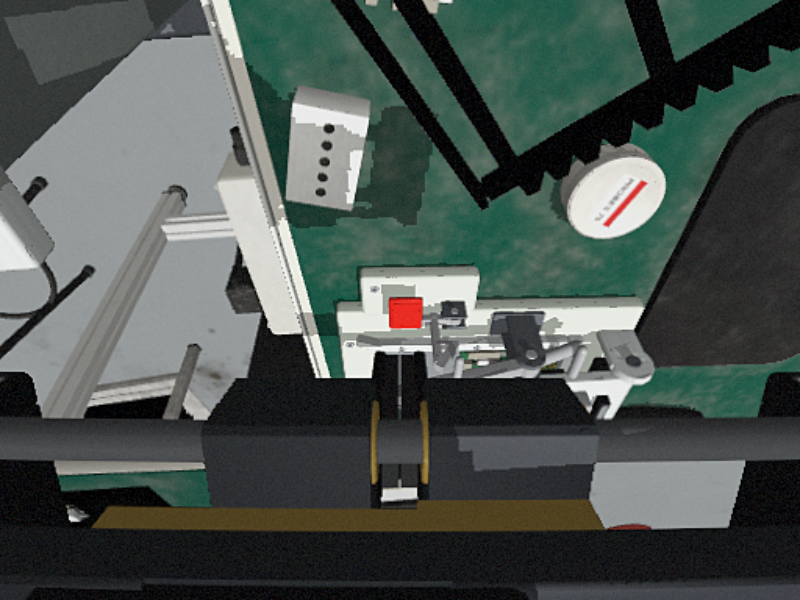

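Both views agree: the flap is down on the board, the lever is up (pad z 0.107), the tab is back up, the tin and block have not moved, and the hand is clear. I hand in.

```bash
python3 -c "
from cell import robot
print(robot.hand_in())"
```

```text
the job is handed in; nothing more can be done
None
```

I handed the job in at about 13 s (limit 51 s): the lever caught, the board reached the end stop (about 4 N felt there), and pressing the red tab brought the flap down on it; the final pictures show the lever up, the tab back up, the tin and block unmoved and the hand clear, but the hand-in gave no verdict, and I couldn't measure the probe force or check the screwdriver again (the arm never went near it after the start).

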